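Sort the quarter casts into their case trays

TASK

Put each of the four quarter casts (the small straight blocks with one row of teeth) into the case tray of its own colour; red is the rush case, so its cast goes into its tray before any other goes into its own. Each must end flat on the middle of the tray's floor, teeth up and lengthwise along the tray (either end first), set down gently and never dropped. Leave the horseshoe-shaped full-arch cast and the powder jar where they are.

Things in the scene. Friction and masses are not known exactly. Their poses are not given: they have to be found in the camera images.
- cast_red: quarter-arch dental cast of red stone, loose, about 70 g: a straight block 60 long (its x) x 28 wide (its y) x 22 mm high with plumb sides, and on top a single straight row of ivory teeth (at most 13 mm wide) along x, 32 mm high in all. Origin: centre of the underside; z up through the teeth. Best gripped across its 28 mm width, on the block.
- tray_red: shallow red plastic case tray, fixed to the bench: 104 (its x) x 72 mm (its y) outside, rim 8 mm high and 3 mm thick, floor 4 mm above the bench, open above. Origin: centre of the underside, on the bench; x along its length.
- cast_yellow: quarter-arch dental cast of yellow stone, loose, about 70 g: a straight block 60 long (its x) x 28 wide (its y) x 22 mm high with plumb sides, and on top a single straight row of ivory teeth (at most 13 mm wide) along x, 32 mm high in all. Origin: centre of the underside; z up through the teeth. Best gripped across its 28 mm width, on the block.
- tray_yellow: shallow yellow plastic case tray, fixed to the bench: 104 (its x) x 72 mm (its y) outside, rim 8 mm high and 3 mm thick, floor 4 mm above the bench, open above. Origin: centre of the underside, on the bench; x along its length.
- cast_green: quarter-arch dental cast of green stone, loose, about 70 g: a straight block 60 long (its x) x 28 wide (its y) x 22 mm high with plumb sides, and on top a single straight row of ivory teeth (at most 13 mm wide) along x, 32 mm high in all. Origin: centre of the underside; z up through the teeth. Best gripped across its 28 mm width, on the block.
- tray_green: shallow green plastic case tray, fixed to the bench: 104 (its x) x 72 mm (its y) outside, rim 8 mm high and 3 mm thick, floor 4 mm above the bench, open above. Origin: centre of the underside, on the bench; x along its length.
- cast_blue: quarter-arch dental cast of blue stone, loose, about 70 g: a straight block 60 long (its x) x 28 wide (its y) x 22 mm high with plumb sides, and on top a single straight row of ivory teeth (at most 13 mm wide) along x, 32 mm high in all. Origin: centre of the underside; z up through the teeth. Best gripped across its 28 mm width, on the block.
- tray_blue: shallow blue plastic case tray, fixed to the bench: 104 (its x) x 72 mm (its y) outside, rim 8 mm high and 3 mm thick, floor 4 mm above the bench, open above. Origin: centre of the underside, on the bench; x along its length.
- full_arch: bystander: whole-jaw, horseshoe-shaped cast of blue stone with ivory teeth, loose, about 65 x 66 x 27 mm high, opening to its -x. Origin: underside, inside the horseshoe near its middle.
- jar: bystander: white porcelain-powder jar with a red lid, loose, 42 mm across, 44 mm high. Origin: centre of the underside.

How it is judged:
By the outcome, as a careful person would: the job done as asked, in the order asked, and still so for the second after the job is handed in, with the robot touching nothing.
It also fails if it takes over 104 s, if anything falls off the work surface, if the arm or the gripper's body presses on something with over 40 N, if the wrist force passes 120 N, or if a joint passes its speed limit or range.

ROBOT

A 6-joint arm with a two-finger parallel gripper is mounted at the origin on the work surface. World frame = base frame: x ahead of the robot, y to its left, z up, the work surface at z = 0. Lengths are in m, angles in degrees, forces in N, time in s.
With the tool pointing down it reaches from about 0.4 to 0.825 m from the base axis. Payload 7 kg.
Tool frame: the origin (TCP) lies midway between the tips of the shut fingers; the grasp point (between the pads) lies 19 mm behind it (hold_point_z is the distance from the TCP to the grasp point, in m); z points along the fingers, y is the line along which they close (so a half turn about z gives the same grasp; the last joint's range is limited). The gripper opens to 88 mm and grips with 3 to 60 N. Pads are 19 mm wide; open, the fingers measure 130 mm over their backs; the gripper's body (78 mm by 193 mm) begins 47 mm behind the grasp point.
Start: joints at [81.939, 20.546, 0.682, 0, -70.136, -16.507], TCP at [0.281, 0.614, 0.227] pointing down, gripper open.
Joint ranges: [-176.03, 176.03], [-82.01, 121.73], [-58.28, 71.71], [-173.87, 95.51], [-174.79, -0.11], [-173.66, 173.66]. Speed limits (degrees/s): [136.94, 136.94, 172.46, 180, 180, 180].

INTERFACE

Orientations are given as [roll, pitch, yaw] about the fixed x, y, z axes, in that order (R = Rz(yaw) Ry(pitch) Rx(roll)).
In Python, from plant import get_state, capture, close_job, hold_point_z gives the robot as it stands.
- The arm moves only by the shell command python3 -m inch 'ROWS' [FORCE]. ROWS is text: rows parted by semicolons, each of 5 numbers parted by spaces: the shift along the tool's x, y, z normalised to -1 to 1, where 1 is 0.15 m, then the turn about the tool's z normalised to -1 to 1, where 1 is 360 degrees, then the opening, from 0 (shut) to 1 (fully open). In form: tx ty tz spin grip; .... A call has exactly 8 rows; each row shifts and turns the commanded pose from where the row before left it, along the tool's axes as they then stand; what a row does not reach is not made up. A row lasts 1/8 s, in which the tool goes at most 62.5 mm and 10.7 degrees, less where a joint would pass 70% of its speed; a pose out of reach is approached as far as the arm can. A call with a number of a shift or a turn outside -1 to 1 is refused whole. A call with a gripper value outside its range is refused whole. The fingers move at their own pace and stop on an object; FORCE is the grip in N (left out, the last holds). Time passes only in rows, so rows that do not move let the fingers close, or fill a call up. It gives the time, the measured TCP pose, the force, the opening and the grip force at its end, in the units of the state.
- get_state(): the state, without advancing time (a new reading comes with each control period).
- capture(name): name is "scene" or "top" or "wrist"; returns a dict with "color" (480x640x3 uint8, blue, green, red), "mtx" (3x3 intrinsics, pixels), "R" (3x3) and "t" (3): a world point X has camera coordinates R X + t. Camera axes: x right, y down, z forward; pixel columns grow to the right and rows downward; lengths in m; the calibration is good to about 2 mm. A picture is of the moment at which its call begins. There is no depth.
- close_job(): hands the job in; it is judged then, once.
The state is a dict: "time_s": time; "joints": joint angles; "qd": joint speeds; "joint_torque": joint torques, N m; "tcp_pos": TCP position; "eef_rot": TCP orientation; "contact_force": force on the tool from outside, world axes, zero at the start; "moment": the same for the moment, N m; "gripper_width": finger opening in m; "gripper_force": force on a finger pad.
Only numpy, scipy, OpenCV 4.12 (cv2) and the standard library are available. Lean on these libraries where they do the work, as an engineer would, in place of code of your own. Each camera call takes 0.05 s, during which the arm holds its last target. There are 200 camera calls.

## Working session

There is one attempt and no reset: what is moved stays moved. The work goes in short steps, Python scripts to look and compute and a shell command to move; the robot and the scene stay as the last step left them, time stands still between calls to the robot, and variables do not carry over. Pictures are saved under pics/ and viewed, at most 14 in all, crops included, and the job is handed in when it is done.

```bash
ls; mkdir -p pics
python3 - <<'E'
from plant import *
import cv2
print(hold_point_z if not callable(hold_point_z) else hold_point_z()); s=get_state(); print(s)
for n in("top","scene"):
    c=capture(n); cv2.imwrite(f"pics/{n}0.png",c["color"]); print(n,c["mtx"].tolist(),c["R"].tolist(),c["t"].tolist())
E
```

```text
pics
0.0188
{'time_s': 0.0, 'joints': array([ 8.19389708e+01,  2.05927420e+01,  6.34512914e-01, -1.89519646e-02,
       -7.01377169e+01, -1.65065285e+01]), 'qd': array([-0.05860901, -0.02552954,  0.03409778,  0.02014032,  0.01890774,
       -0.00297315]), 'joint_torque': array([ 5.09600013e-04, -5.82728112e+01,  2.93059874e+01,  6.99730039e+00,
        6.95429437e-03, -1.84238720e-04]), 'tcp_pos': array([0.28047359, 0.61342981, 0.22561724]), 'eef_rot': array([ 1.79902946e+02, -1.01812953e-02, -2.45740032e+01]), 'contact_force': array([2.80822758e-02, 1.68977518e-04, 6.77238491e-01]), 'moment': array([ 0.01629912,  0.05152236, -0.03151252]), 'gripper_force': 0.0, 'gripper_width': 0.08781151461718742}
top [[502.9652298367105, 0.0, 312.5980824207931], [0.0, 502.9652298367105, 244.48215823136704], [0.0, 0.0, 1.0]] [[0.004095994605799802, -0.9998879881677637, -0.014395622460005182], [-0.9907490492973037, -0.002104990474345572, -0.13569042092790368], [0.13564491934708803, 0.014818236498472465, -0.9906466957106339]] [0.006120373629789205, 0.5292092604234525, 1.0658912559973823]
scene [[539.1433030169012, 0.0, 328.90578324155086], [0.0, 539.1433030169012, 237.55755996877429], [0.0, 0.0, 1.0]] [[0.06900624675845898, 0.9975576636787653, -0.010809511740783258], [0.8287593580896118, -0.06335447332526378, -0.5560073174775427], [-0.5553341915344354, 0.029409494137810584, -0.8311071034273217]] [-0.01520233490660327, -0.40885878566112954, 1.4246457364213825]
```

View pics/top0.png

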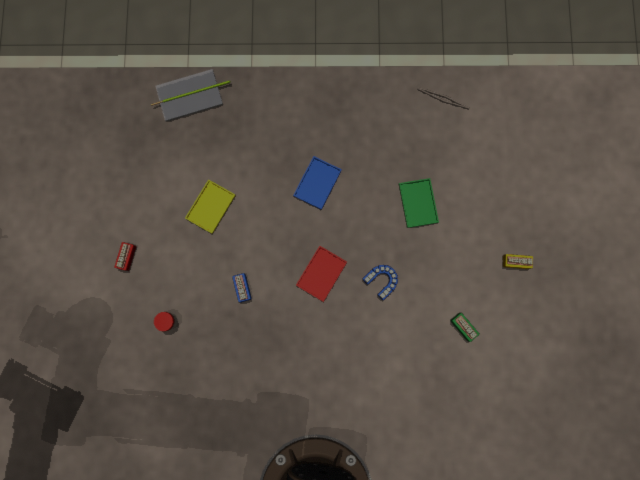

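View pics/scene0.png

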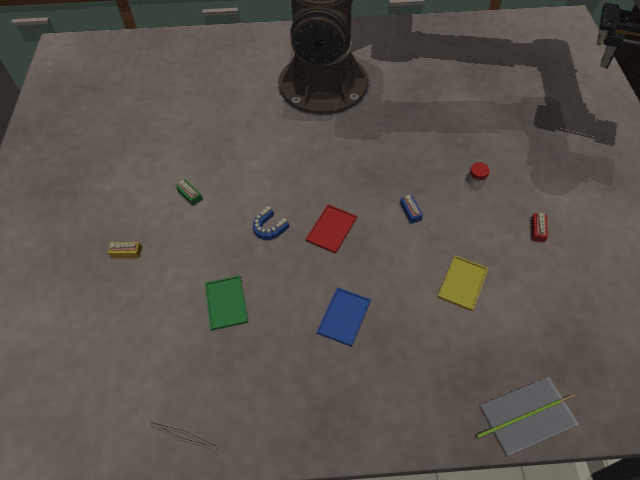

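The top view has the casts at red (125,257), blue (242,288), yellow (518,262) and green (465,327), all teeth up. The trays are at red (322,274), blue (317,183), yellow (210,207) and green (419,203). The full arch is at (383,281) and the jar at (165,322). I'll fit the poses with silhouettes from both cameras.

```bash
cat > h.py <<'E'
import numpy as np, cv2, json
from plant import *
from scipy.optimize import minimize
HUE={"red":(172,8),"yellow":(22,34),"green":(45,80),"blue":(100,125)}
def box(l,w,z0,z1): return np.array([[a*l/2,b*w/2,z] for a in(-1,1) for b in(-1,1) for z in(z0,z1)])
MODEL={"cast":np.vstack([box(.06,.028,0,.022),box(.054,.011,.022,.031)]),"tray":box(.104,.072,0,.008)}
def proj(c,P):
    q=(P@c["R"].T+c["t"])@c["mtx"].T; return q[:,:2]/q[:,2:]
def back(c,uv,z):
    d=c["R"].T@np.linalg.solve(c["mtx"],[uv[0],uv[1],1]); o=-c["R"].T@c["t"]; return o+d*(z-o[2])/d[2]
def mask(c,col):
    h=cv2.cvtColor(c["color"],cv2.COLOR_BGR2HSV); lo,hi=HUE[col]; H=h[...,0]
    m=((H>=lo)|(H<=hi)) if lo>hi else (H>=lo)&(H<=hi)
    return (m&(h[...,1]>120)&(h[...,2]>45)).astype(np.uint8)
def blob(c,col,near,z,R=.03,S=8):
    """convex hull points of the coloured blob nearest a world xy"""
    n,l,s,ce=cv2.connectedComponentsWithStats(cv2.morphologyEx(mask(c,col),cv2.MORPH_CLOSE,np.ones((5,5))))
    ok=[i for i in range(1,n) if s[i,4]>40]
    p=proj(c,np.array([[*near,z]]))[0]
    i=min(ok,key=lambda i:np.hypot(*(ce[i]-p))); y,x=np.nonzero(l==i)
    P=np.stack([x,y],1).astype(float)
    P=np.vstack([P+[a,b] for a in(-.5,.5) for b in(-.5,.5)])
    return cv2.convexHull(P.astype(np.float32))[:,0]
def area(h): return cv2.contourArea(h.astype(np.float32))
def cost(p,hs,cams,M):
    c,s=np.cos(p[2]),np.sin(p[2]); W=M@np.array([[c,s,0],[-s,c,0],[0,0,1]])+[p[0],p[1],p[3] if len(p)>3 else 0]
    t=0
    for h,cam in zip(hs,cams):
        q=cv2.convexHull(proj(cam,W).astype(np.float32))[:,0]
        a,_=cv2.intersectConvexConvex(h,q); t+=(area(h)+area(q)-2*a)/area(h)
    return t/len(hs)
def fit(cams,kind,col,near,z0=0):
    hs=[blob(c,col,near,.01+z0) for c in cams]; M=MODEL[kind]+[0,0,z0]
    return min((minimize(cost,[*near,a],args=(hs,cams,M),method="Nelder-Mead",options=dict(initial_simplex=[[*near,a],[near[0]+.01,near[1],a],[near[0],near[1]+.01,a],[*near,a+.3]],xatol=1e-5,fatol=1e-5)) for a in np.radians([-75,-45,-15,15,45,75])),key=lambda r:r.fun)
def go(x,y,z,yaw):
    """moves from here to a pose, in row units (totals)"""
    s=get_state(); p=s["tcp_pos"]; a=np.radians(s["eef_rot"][2]); d=np.array([x,y,z])-p
    dy=(yaw-s["eef_rot"][2]+90)%180-90
    t=[d[0]*np.cos(a)+d[1]*np.sin(a), d[0]*np.sin(a)-d[1]*np.cos(a), -d[2]]
    print("pose",p.round(4),s["eef_rot"].round(2),"t",round(s["time_s"],2),"w",round(s["gripper_width"],4),"j6",s["joints"][5].round(1))
    print("total tx ty tz",np.round(np.array(t)/.15,3),"spin",round(-dy/360,4),"rows>=",int(np.ceil(np.linalg.norm(t)/.0625)),int(np.ceil(abs(dy)/10.7)))
E
python3 - <<'E'
from h import *
px={"cast":dict(red=(125,257),blue=(242,288),yellow=(518,262),green=(465,327)),"tray":dict(red=(322,274),blue=(317,183),yellow=(210,207),green=(419,203))}
cams=[capture("top"),capture("scene")]; out={}
for k in px:
  for col,uv in px[k].items():
    n=back(cams[0],uv,.01)[:2]
    for cc in (cams,cams[:1],cams[1:]):
        r=fit(cc,k,col,n); print(k,col,(r.x[:2]*1000).round(1),np.degrees(r.x[2]).round(1),round(r.fun,3),end=" | ")
        if cc is cams: out[k+"_"+col]=[*r.x[:2],np.degrees(r.x[2])]
    print(np.hypot(*out[k+"_"+col][:2]).round(3))
json.dump(out,open("poses.json","w"))
E
```

```text
cast red [506.3 429.9] -14.6 0.165 | cast red [506.  431.7] 170.8 0.163 | cast red [506.6 428.5] -16.8 0.136 | 0.664
cast blue [435.8 165.5] 14.4 0.281 | cast blue [435.7 165.4] 15.5 0.043 | cast blue [436.2 164.9] 9.3 0.488 | 0.466
cast yellow [ 496.6 -446.8] 85.4 0.116 | cast yellow [ 496.6 -447.2] -94.5 0.104 | cast yellow [ 496. -447.] 81.8 0.124 | 0.668
cast green [ 352.2 -324.5] 35.9 0.396 | cast green [ 352.7 -324.2] -138.2 0.121 | cast green [ 351.5 -324.4] -145.8 0.654 | 0.479
tray red [469.1 -11.8] 149.3 0.055 | tray red [468.3 -10.9] -29.8 0.071 | tray red [469.5 -12.2] 149.1 0.038 | 0.469
tray blue [677.8  -2.2] -26.4 0.028 | tray blue [677.6  -1.5] -26.0 0.031 | tray blue [678.5  -2.7] -26.6 0.022 | 0.678
tray yellow [621.8 242. ] -29.1 0.056 | tray yellow [620.8 243.2] -28.6 0.067 | tray yellow [622.7 241.5] 150.9 0.041 | 0.667
tray green [ 630.9 -232. ] 9.2 0.023 | tray green [ 630.6 -231.8] 9.4 0.014 | tray green [ 631.1 -232.4] 9.4 0.02 | 0.672
```

Run:
```python
from h import *
go(.506,.430,.2,-12)
```

```text
pose [0.2806 0.6136 0.226 ] [ 1.7994e+02 -1.0000e-02 -2.4570e+01] t 0.2 w 0.0877 j6 -16.5
total tx ty tz [1.876 0.488 0.173] spin -0.0349 rows>= 5 2
```

```bash
python3 -m inch '0.313 0.081 0.029 0 1;0.313 0.081 0.029 0 1;0.313 0.081 0.029 0 1;0.313 0.081 0.029 0 1;0.313 0.081 0.029 0 1;0.313 0.081 0.029 0 1;0 0 0 -0.0175 1;0 0 0 -0.0175 1' 25
python3 - <<'E'
from h import *
go(.506,.430,.2,-12)
c=capture("wrist"); cv2.imwrite("pics/w1.png",c["color"])
print(proj(c,np.array([[.506,.43,.022]])))
E
```

```text
time_s: 1.2
tcp_pos: [0.5071, 0.4295, 0.2]
eef_rot: [180.0, 0.0, -11.9]
contact_force: [-0.1, 0.1, -0.3]
gripper_width: 0.088
gripper_force: 0.0
pose [0.5071 0.4295 0.2   ] [ 1.7996e+02  2.0000e-02 -1.1860e+01] t 1.2 w 0.088 j6 21.1
total tx ty tz [-0.008 -0.002  0.   ] spin 0.0004 rows>= 1 1
[[327.41717512 213.02851763]]
```

View pics/w1.png

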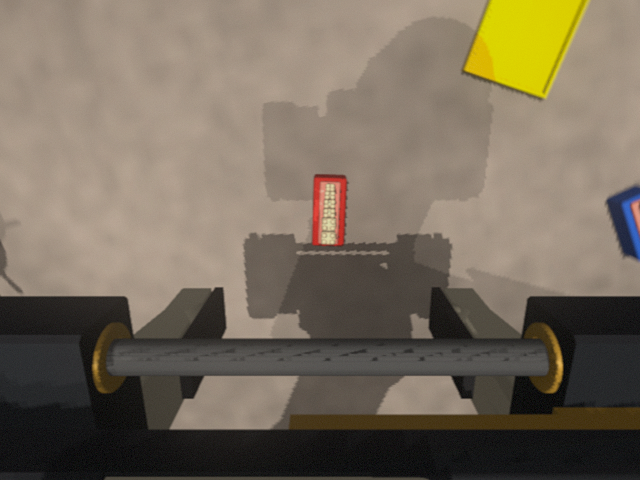

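The wrist view shows the red cast upright, spanning (312–348, 175–246), long axis almost along the tool x. I'll refine its pose from this picture.

```bash
cat >> h.py <<'E'
def wfit(col,near):
    global mask
    c=capture("wrist"); r=fit([c],"cast",col,near); x=r.x; yaw=(np.degrees(x[2])+90)%180-90
    h=blob(c,col,near,.01); q=cv2.minAreaRect(h)
    print(col,(x[:2]*1000).round(1),yaw.round(1),"cost",round(r.fun,3),"blob",h.min(0),h.max(0),"rect",np.round(q[1],1),round(q[2],1))
    return x[0],x[1],yaw
E
python3 - <<'E'
from h import *
x,y,a=wfit("red",(.506,.43)); go(x,y,.008,a)
E
```

```text
red [505.7 428.9] -14.2 cost 0.033 blob [311.5 173.5] [347.5 245.5] rect [34.2 72.2] 2.2
pose [0.5067 0.4301 0.2002] [ 1.7998e+02  1.0000e-02 -1.1930e+01] t 1.3 w 0.088 j6 21.0
total tx ty tz [-0.005  0.009  1.281] spin 0.0064 rows>= 4 1
```

```bash
python3 -m inch '-0.005 0.009 0 0.0064 1;0 0 0.3 0 1;0 0 0.3 0 1;0 0 0.3 0 1;0 0 0.2 0 1;0 0 0.12 0 1;0 0 0.061 0 1;0 0 0 0 1' 25 && python3 -m inch '0 0 0 0 0;0 0 0 0 0;0 0 0 0 0;0 0 0 0 0;0 0 0 0 0;0 0 0 0 0;0 0 0 0 0;0 0 0 0 0' 25
```

```text
time_s: 2.3
tcp_pos: [0.5056, 0.4295, 0.0085]
eef_rot: [-180.0, -0.0, -14.3]
contact_force: [0.2, 0.0, 0.8]
gripper_width: 0.0873
gripper_force: 0.0
time_s: 3.3
tcp_pos: [0.5055, 0.4292, 0.0083]
eef_rot: [180.0, 0.0, -14.3]
contact_force: [0.6, -0.1, 0.6]
gripper_width: 0.0279
gripper_force: 25.0
```

```bash
python3 -m inch '0 0 -0.1 0 0;0 0 -0.25 0 0;0 0 -0.25 0 0;0 0 -0.1 0 0;0 0 0 0.01 0;0 0 0 0.012 0;0 0 0 0.012 0;0 0 0 0.011 0' 25
python3 - <<'E'
from h import *
go(.4692,-.012,.115,-30.5)
E
```

```text
time_s: 4.3
tcp_pos: [0.5052, 0.429, 0.1131]
eef_rot: [180.0, 0.0, -30.6]
contact_force: [-1.0, 0.3, -0.7]
gripper_width: 0.028
gripper_force: 25.0
pose [0.5052 0.429  0.1131] [ 1.7996e+02  2.0000e-02 -3.0620e+01] t 4.3 w 0.028 j6 2.2
total tx ty tz [ 1.291  2.652 -0.013] spin -0.0003 rows>= 8 1
```

```bash
python3 -m inch '0.08 0.165 0 0 0;0.135 0.277 0 0 0;0.135 0.277 0 0 0;0.135 0.277 0 0 0;0.135 0.277 0 0 0;0.135 0.277 0 0 0;0.135 0.277 0 0 0;0.135 0.277 0 0 0' 25;python3 -m inch '0.135 0.277 0 0 0;0.135 0.277 0 0 0;0.06 0.14 0 0 0;0.036 0.076 0 0 0;0 0 0.15 0 0;0 0 0.2 0 0;0 0 0.15 0 0;0 0 0 0 0' 25
python3 - <<'E'
from h import *
go(.4692,-.012,.012,-30.5)
c=capture("wrist"); cv2.imwrite("pics/w2.png",c["color"])
r=fit([c],"tray","red",(.4692,-.012));print(r.x,r.fun)
E
```

```text
time_s: 5.3
tcp_pos: [0.4774, 0.0778, 0.1134]
eef_rot: [-180.0, 0.0, -30.5]
contact_force: [0.4, -0.0, -0.8]
gripper_width: 0.0279
gripper_force: 25.0
time_s: 6.3
tcp_pos: [0.4656, -0.0481, 0.037]
eef_rot: [179.8, 0.1, -30.5]
contact_force: [-0.2, -0.4, -0.5]
gripper_width: 0.0278
gripper_force: 25.0
pose [ 0.4656 -0.0481  0.037 ] [ 1.7985e+02  1.5000e-01 -3.0450e+01] t 6.3 w 0.0278 j6 41.3
total tx ty tz [-0.101 -0.22   0.167] spin 0.0001 rows>= 1 1
[ 0.47487589 -0.03247026 -2.11449466] 0.3686079136521617
```

View pics/w2.png

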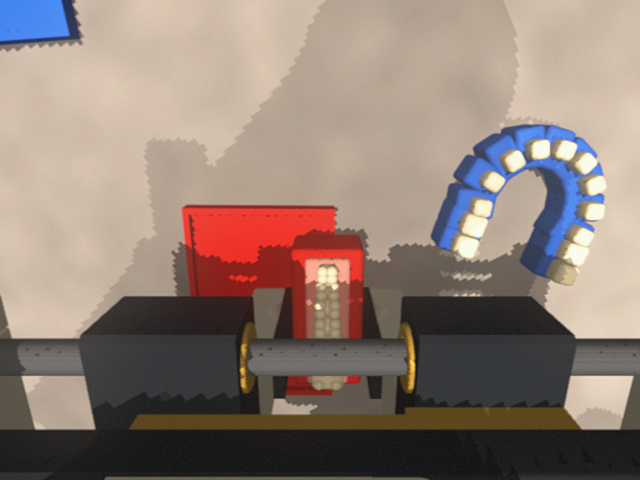

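The cast is held square but about 36 mm past the tray centre to the right, because my row sum was too long. The tray's far edge runs (183,207)–(336,207), which I can use to check the tray pose, and the arch at (435–605,125–285) is clear.

```bash
python3 -m inch '-0.03 -0.06 -0.05 0 0;-0.04 -0.1 0 0 0;-0.031 -0.06 0 0 0;0 0 0 0 0;0 0 0 0 0;0 0 0.05 0 0;0 0 0 0 0;0 0 0 0 0' 25
python3 - <<'E'
from h import *
go(.4692,-.012,.012,-30.5)
c=capture("wrist"); cv2.imwrite("pics/w3.png",c["color"])
a=np.radians(-30.5)
R=np.array([[np.cos(a),-np.sin(a)],[np.sin(a),np.cos(a)]])
for q in ([.052,.036],[.052,-.036],[.03,.014],[.03,-.014]):
    z=.008 if q[0]>.04 else .0285+.022
    print(q,proj(c,np.array([[*(R@q+[.4692,-.012]),z]])))
E
```

```text
time_s: 7.35
tcp_pos: [0.4703, -0.0123, 0.0381]
eef_rot: [180.0, 0.0, -30.5]
contact_force: [0.5, -0.1, -0.7]
gripper_width: 0.0279
gripper_force: 25.0
pose [ 0.4703 -0.0123  0.0381] [ 1.7997e+02  2.0000e-02 -3.0490e+01] t 7.35 w 0.0279 j6 36.9
total tx ty tz [-0.007  0.002  0.174] spin 0.0 rows>= 1 1
[0.052, 0.036] [[251.57088371 176.95893705]]
[0.052, -0.036] [[406.57856816 176.98158389]]
[0.03, 0.014] [[292.77597688 251.31120703]]
[0.03, -0.014] [[366.39864617 251.31354382]]
```

View pics/w3.png

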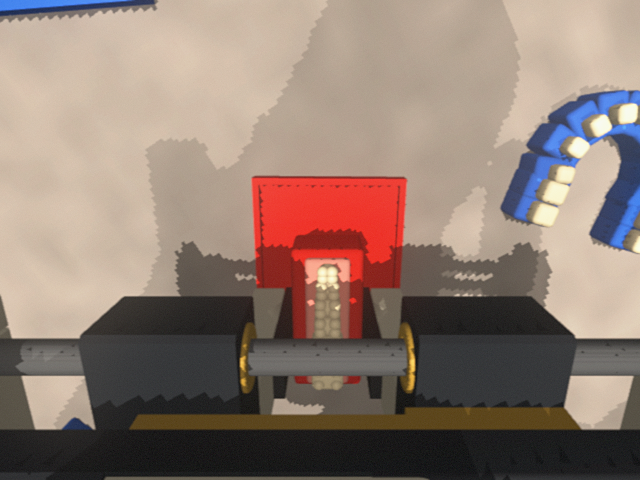

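The predicted tray corners (252,177) and (407,177) match the picture, and the cast is centred, so I'll lower it.

```bash
python3 -m inch '-0.007 0.002 0.06 0 0;0 0 0.05 0 0;0 0 0.03 0 0;0 0 0.015 0 0;0 0 0.008 0 0;0 0 0.004 0 0;0 0 0.003 0 0;0 0 0 0 0' 25
```

```text
time_s: 8.4
tcp_pos: [0.4694, -0.0117, 0.0129]
eef_rot: [-180.0, -0.0, -30.5]
contact_force: [-0.3, 0.2, -1.2]
gripper_width: 0.0273
gripper_force: 25.0
```

```bash
python3 -m inch '0 0 0.002 0 0;0 0 0.002 0 0;0 0 0 0 0;0 0 0 0 0;0 0 0 0 0;0 0 0 0 0;0 0 0 0 0;0 0 0 0 0' 25
```

```text
time_s: 9.4
tcp_pos: [0.4694, -0.0117, 0.0122]
eef_rot: [180.0, 0.0, -30.5]
contact_force: [0.1, 0.2, -1.2]
gripper_width: 0.0274
gripper_force: 25.0
```

```bash
python3 -m inch '0 0 0.003 0 0;0 0 0 0 0;0 0 0 0 0;0 0 0 0 0;0 0 0 0 0;0 0 0 0 0;0 0 0 0 0;0 0 0 0 0' 25
```

```text
time_s: 10.4
tcp_pos: [0.4694, -0.0117, 0.0122]
eef_rot: [-180.0, -0.0, -30.5]
contact_force: [-2.1, -0.4, 5.2]
gripper_width: 0.0277
gripper_force: 25.0
```

```bash
python3 -m inch '0 0 0 0 0.4;0 0 0 0 0.5;0 0 0 0 0.5;0 0 0 0 0.5;0 0 -0.1 0 0.5;0 0 -0.4 0 0.5;0 0 -0.4 0 0.5;0 0 -0.35 0 1' 25
python3 - <<'E'
from h import *
go(.416,.160,.2,15.3)
c=capture("wrist"); cv2.imwrite("pics/w4.png",c["color"]);r=fit([c],"cast","red",(.469,-.012),.004); print(r.x,np.degrees(r.x[2]),r.fun)
E
```

```text
time_s: 11.4
tcp_pos: [0.4693, -0.0118, 0.2017]
eef_rot: [-179.9, -0.0, -30.5]
contact_force: [1.5, -0.2, -0.1]
gripper_width: 0.0494
gripper_force: 0.0
pose [ 0.4693 -0.0118  0.2017] [-1.7995e+02 -5.0000e-02 -3.0470e+01] t 11.4 w 0.0494 j6 36.8
total tx ty tz [-0.887 -0.807  0.011] spin -0.1271 rows>= 3 5
[ 0.50393814 -0.02702405  1.03226763] 59.14457871324798 0.7258855177412825
```

View pics/w4.png

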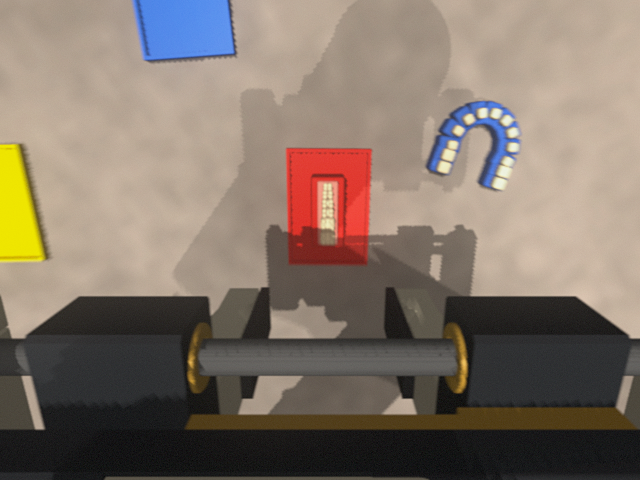

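Red sits flat and centred: tray (288–371,149–264), cast (311–346,175–248). Blue is next.

```bash
python3 -m inch '-0.197 -0.226 0 0 1;-0.197 -0.226 0 0 1;-0.197 -0.226 0 0 1;-0.198 -0.225 0 0 1;0 0 0 -0.029 1;0 0 0 -0.029 1;0 0 0 -0.029 1;0 0 0 -0.029 1' 25
python3 - <<'E'
from h import *
x,y,a=wfit("blue",(.436,.165)); go(x,y,.008,a)
E
```

```text
time_s: 12.45
tcp_pos: [0.4358, 0.1651, 0.199]
eef_rot: [180.0, 0.0, 11.6]
contact_force: [-0.8, -0.2, 0.2]
gripper_width: 0.0878
gripper_force: 0.0
blue [434.4 164.5] 16.4 cost 0.078 blob [309.5 174.5] [345.5 244.5] rect [69.9 32.7] 85.6
pose [0.4359 0.165  0.1991] [1.7999e+02 2.0000e-02 1.2160e+01] t 12.5 w 0.0879 j6 57.1
total tx ty tz [-0.01   0.002  1.274] spin -0.0118 rows>= 4 1
```

```bash
python3 -m inch '-0.008 0.002 0 -0.0118 1;0 0 0.3 0 1;0 0 0.3 0 1;0 0 0.3 0 1;0 0 0.2 0 1;0 0 0.12 0 1;0 0 0.053 0 1;0 0 0 0 1' 25 && python3 -m inch '0 0 0 0 0;0 0 0 0 0;0 0 0 0 0;0 0 0 0 0;0 0 0 0 0;0 0 0 0 0;0 0 0 0 0;0 0 -0.1 0 0' 25; python3 -m inch '0 0 -0.2 0 0;0 0 -0.25 0 0;0 0 -0.15 0 0;0 0 0 0.0295 0;0 0 0 0.0295 0;0 0 0 0.0295 0;0 0 0 0.0295 0;0 0 0 0 0' 25
python3 - <<'E'
from h import *
go(.6778,-.0022,.115,-26.4)
E
```

```text
time_s: 13.5
tcp_pos: [0.4348, 0.1644, 0.0081]
eef_rot: [180.0, 0.0, 15.5]
contact_force: [0.6, -0.3, 0.7]
gripper_width: 0.088
gripper_force: 0.0
time_s: 14.5
tcp_pos: [0.4341, 0.1638, 0.0226]
eef_rot: [179.9, 0.1, 15.5]
contact_force: [-0.7, -0.1, -1.0]
gripper_width: 0.0276
gripper_force: 25.0
time_s: 15.5
tcp_pos: [0.4348, 0.1644, 0.1132]
eef_rot: [180.0, 0.0, -26.9]
contact_force: [-0.0, 0.4, -0.4]
gripper_width: 0.0277
gripper_force: 25.0
pose [0.4348 0.1644 0.1132] [ 1.7998e+02  1.0000e-02 -2.6880e+01] t 15.5 w 0.0277 j6 18.0
total tx ty tz [ 1.947  0.258 -0.012] spin -0.0013 rows>= 5 1
```

```bash
python3 -m inch '0.2 0.027 0 -0.0013 0;0.35 0.046 0 0 0;0.35 0.046 0 0 0;0.35 0.046 0 0 0;0.35 0.046 0 0 0;0.25 0.033 0 0 0;0.097 0.014 0.15 0 0;0 0 0.34 0 0' 25
python3 - <<'E'
from h import *
c=capture("wrist"); cv2.imwrite("pics/w5.png",c["color"])
go(.6778,-.0022,.012,-26.4)
a=np.radians(-26.4)
R=np.array([[np.cos(a),-np.sin(a)],[np.sin(a),np.cos(a)]])
for q in ([.052,.036],[.052,-.036],[.03,.014],[.03,-.014]):
    z=.008 if q[0]>.04 else get_state()["tcp_pos"][2]-.0083+.022
    print(q,proj(c,np.array([[*(R@q+[.6778,-.0022]),z]])))
E
```

```text
time_s: 16.5
tcp_pos: [0.6819, -0.0012, 0.0407]
eef_rot: [-179.8, -0.2, -26.2]
contact_force: [0.1, 0.2, -1.5]
gripper_width: 0.0279
gripper_force: 25.0
pose [ 0.6755 -0.0016  0.0315] [179.78   0.41 -26.36] t 16.55 w 0.0278 j6 47.4
total tx ty tz [ 0.016 -0.003  0.13 ] spin 0.0001 rows>= 1 1
[0.052, 0.036] [[258.49886472 180.80361193]]
[0.052, -0.036] [[410.75558362 181.31410637]]
[0.03, 0.014] [[300.6213219  249.85907207]]
[0.03, -0.014] [[370.46897216 250.1150423 ]]
```

View pics/w5.png

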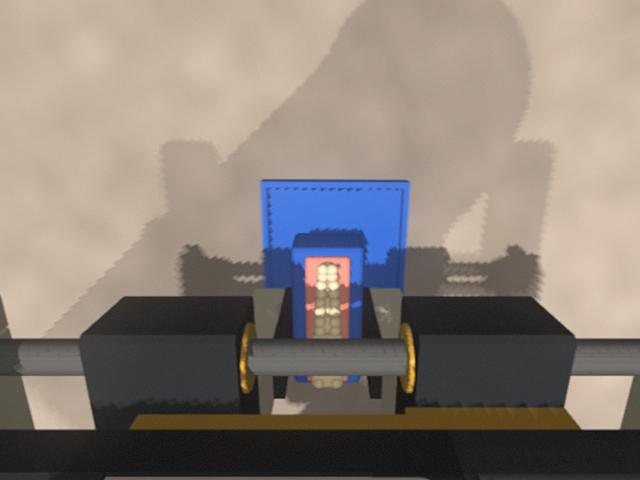

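The arm was still settling here (tray corners (261,180) and (409,180)), so I'll let it settle and then correct.

```bash
python3 -m inch '0 0 0 0 0;0 0 0 0 0;0 0 0 0 0;0 0 0 0 0;0 0 0 0 0;0 0 0 0 0;0 0 0 0 0;0 0 0 0 0' 25
python3 - <<'E'
from h import *
go(.6778,-.0022,.0119,-26.4)
c=capture("wrist"); h=blob(c,"blue",(.7,-.02),.01); print(h[h[:,1]<185])
a=np.radians(-26.4)
R=np.array([[np.cos(a),-np.sin(a)],[np.sin(a),np.cos(a)]])
for q in ([.052,.036],[.052,-.036]): print(proj(c,np.array([[*(R@q+[.6778,-.0022]),.008]])))
E
```

```text
time_s: 17.55
tcp_pos: [0.6789, -0.0006, 0.0397]
eef_rot: [180.0, 0.0, -26.5]
contact_force: [0.6, -0.4, -1.6]
gripper_width: 0.0277
gripper_force: 25.0
pose [ 6.789e-01 -6.000e-04  3.970e-02] [ 1.7999e+02  1.0000e-02 -2.6480e+01] t 17.55 w 0.0277 j6 47.2
total tx ty tz [-0.002  0.013  0.185] spin -0.0002 rows>= 1 1
[[409.5 177.5]
 [255.5 179.5]
 [255.5 175.5]
 [256.5 174.5]
 [407.5 174.5]
 [409.5 176.5]]
[[255.5993491  174.98753975]]
[[409.48372479 174.79435839]]
```

```bash
python3 -m inch '-0.002 0.013 0.06 0 0;0 0 0.06 0 0;0 0 0.03 0 0;0 0 0.015 0 0;0 0 0.01 0 0;0 0 0.006 0 0;0 0 0.004 0 0;0 0 0 0 0' 25
```

```text
time_s: 18.6
tcp_pos: [0.678, -0.0021, 0.0124]
eef_rot: [-180.0, -0.0, -26.5]
contact_force: [-0.6, 0.4, 0.7]
gripper_width: 0.0276
gripper_force: 25.0
```

```bash
python3 -m inch '0 0 0.003 0 0;0 0 0 0 0;0 0 0 0 0;0 0 0 0 0.4;0 0 0 0 0.5;0 0 0 0 0.5;0 0 0 0 0.5;0 0 -0.05 0 0.5' 25;  python3 -m inch '0 0 -0.25 0 0.5;0 0 -0.35 0 0.5;0 0 -0.35 0 0.5;0 0 -0.2 0 1;0 0 0 0 1;0 0 0 0 1;0 0 0 0 1;0 0 0 0 1' 25
python3 - <<'E'
from h import *
c=capture("wrist"); cv2.imwrite("pics/w6.png",c["color"])
go(.3525,-.3245,.2,40)
E
```

```text
time_s: 19.6
tcp_pos: [0.6773, -0.0022, 0.0187]
eef_rot: [179.9, 0.1, -26.5]
contact_force: [0.2, 0.4, 0.1]
gripper_width: 0.0431
gripper_force: 0.0
time_s: 20.6
tcp_pos: [0.6774, -0.0022, 0.1905]
eef_rot: [179.9, 0.1, -26.5]
contact_force: [0.8, 0.3, 0.6]
gripper_width: 0.0858
gripper_force: 0.0
pose [ 0.6775 -0.0022  0.1907] [ 1.7994e+02  6.0000e-02 -2.6480e+01] t 20.65 w 0.0864 j6 47.3
total tx ty tz [-0.982  2.889 -0.062] spin -0.1847 rows>= 8 7
```

View pics/w6.png

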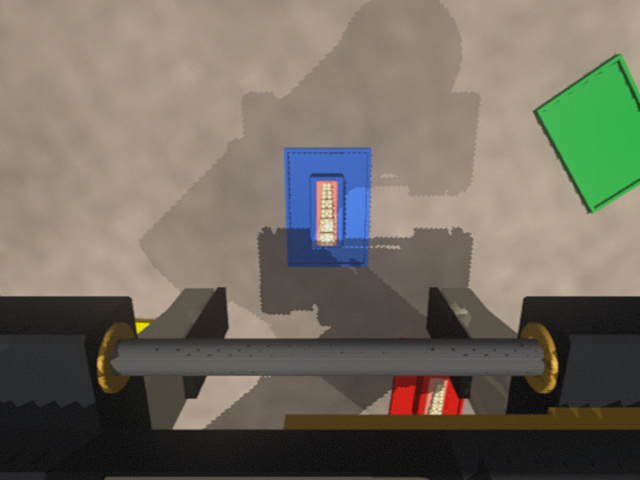

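Blue sits flat and centred: tray (285–371,148–266), cast (309–345,174–248). On to green.

```bash
python3 -m inch '-0.109 0.321 -0.007 0 1;-0.109 0.321 -0.007 0 1;-0.109 0.321 -0.007 0 1;-0.109 0.321 -0.007 0 1;-0.109 0.321 -0.007 0 1;-0.109 0.321 -0.007 0 1;-0.109 0.321 -0.007 0 1;-0.109 0.321 -0.007 0 1' 25;python3 -m inch '-0.109 0.321 -0.006 0 1;0 0 0 -0.0264 1;0 0 0 -0.0264 1;0 0 0 -0.0264 1;0 0 0 -0.0264 1;0 0 0 -0.0264 1;0 0 0 -0.0264 1;0 0 0 -0.0264 1' 25
python3 - <<'E'
from h import *
go(.3525,-.3245,.2,40)
x,y,a=wfit("green",(.3525,-.3245)); go(x,y,.008,a)
E
```

```text
time_s: 21.65
tcp_pos: [0.3877, -0.2895, 0.2001]
eef_rot: [180.0, -0.0, -26.5]
contact_force: [0.9, -0.3, 0.4]
gripper_width: 0.0878
gripper_force: 0.0
time_s: 22.65
tcp_pos: [0.3528, -0.3244, 0.2007]
eef_rot: [-180.0, 0.0, 40.4]
contact_force: [0.8, -0.1, -0.7]
gripper_width: 0.0874
gripper_force: 0.0
pose [ 0.3528 -0.3244  0.2007] [-1.7998e+02  1.0000e-02  4.0370e+01] t 22.65 w 0.0874 j6 149.4
total tx ty tz [-0.002 -0.001  0.005] spin 0.001 rows>= 1 1
green [ 349.4 -326.2] 40.4 cost 0.443 blob [310.5 177.5] [342.5 232.5] rect [55. 32.] 90.0
pose [ 0.3528 -0.3244  0.2007] [-1.7998e+02  1.0000e-02  4.0820e+01] t 22.7 w 0.0876 j6 149.8
total tx ty tz [-0.025 -0.005  1.285] spin 0.0013 rows>= 4 1
```

```bash
sed -i 's/>45))/>20))/; s/(45,80)/(40,90)/' h.py
python3 - <<'E'
from h import *
x,y,a=wfit("green",(.3525,-.3245)); go(x,y,.008,a)
c=capture("wrist"); cv2.imwrite("pics/w7.png",cv2.resize(c["color"][150:290,240:420],None,fx=4,fy=4))
E
```

```text
green [ 349.5 -326.3] 40.3 cost 0.402 blob [310.5 177.5] [343.5 231.5] rect [32.1 54.9] 1.8
pose [ 0.3528 -0.3244  0.2007] [-1.7998e+02  1.0000e-02  4.0170e+01] t 22.75 w 0.0879 j6 149.2
total tx ty tz [-0.025 -0.005  1.285] spin -0.0005 rows>= 4 1
```

View pics/w7.png

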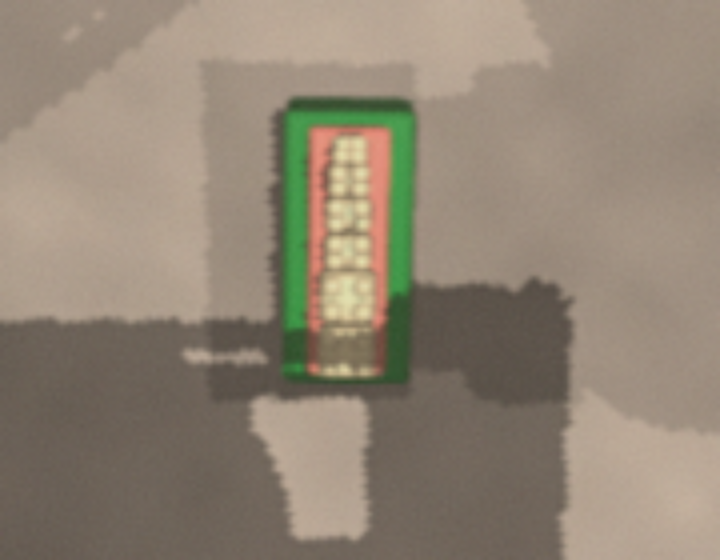

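Here the green cast's top corners are at full-frame pixels (312,178), (343.2,178), (341.8,245.5) and (310.7,245.3). The shadow had cut the mask short, so I'll use these corners directly.

Run:
```python
from h import *
c=capture("wrist")
P=np.array([back(c,u,.022)[:2] for u in((312,178),(343.2,178),(341.8,245.5),(310.7,245.3))])
d=P[0]+P[1]-P[2]-P[3]; a=np.degrees(np.arctan2(d[1],d[0])); m=P.mean(0)
print(m,a,np.linalg.norm(d)/2,np.linalg.norm(P[0]-P[1])); go(*m,.008,a)
```

```text
[ 0.35212873 -0.32415425] 38.773636536747816 0.05886844453663852 0.02591850437117273
pose [ 0.3529 -0.3244  0.2008] [-1.7999e+02  1.0000e-02  3.9830e+01] t 22.85 w 0.0877 j6 148.8
total tx ty tz [-0.003 -0.004  1.285] spin 0.0029 rows>= 4 1
```

```bash
python3 -m inch '-0.003 -0.004 0 0.003 1;0 0 0.3 0 1;0 0 0.3 0 1;0 0 0.3 0 1;0 0 0.2 0 1;0 0 0.12 0 1;0 0 0.065 0 1;0 0 0 0 1' 25 && python3 -m inch '0 0 0 0 0;0 0 0 0 0;0 0 0 0 0;0 0 0 0 0;0 0 0 0 0;0 0 0 0 0;0 0 0 0 0;0 0 -0.1 0 0' 25; python3 -m inch '0 0 -0.2 0 0;0 0 -0.25 0 0;0 0 -0.15 0 0;0 0 0 0.0274 0;0 0 0 0.0274 0;0 0 0 0.0274 0;0 0 0 0 0;0 0 0 0 0' 25
python3 - <<'E'
from h import *
go(.6309,-.232,.115,9.3)
E
```

```text
time_s: 23.85
tcp_pos: [0.352, -0.3242, 0.0079]
eef_rot: [-180.0, 0.0, 38.9]
contact_force: [0.0, 0.1, 0.8]
gripper_width: 0.088
gripper_force: 0.0
time_s: 24.85
tcp_pos: [0.3512, -0.3238, 0.0224]
eef_rot: [-179.9, 0.1, 39.0]
contact_force: [1.1, 0.8, -0.7]
gripper_width: 0.0277
gripper_force: 25.0
time_s: 25.85
tcp_pos: [0.352, -0.3242, 0.113]
eef_rot: [-180.0, 0.0, 9.6]
contact_force: [0.3, 0.7, -0.6]
gripper_width: 0.0273
gripper_force: 25.0
pose [ 0.352  -0.3242  0.113 ] [-1.7999e+02  1.0000e-02  9.5900e+00] t 25.85 w 0.0273 j6 118.6
total tx ty tz [ 1.936 -0.296 -0.013] spin 0.0008 rows>= 5 1
```

```bash
python3 -m inch '0.2 -0.031 0 0.0008 0;0.35 -0.0535 0 0 0;0.35 -0.0535 0 0 0;0.35 -0.0535 0 0 0;0.35 -0.0535 0 0 0;0.25 -0.038 0 0 0;0.086 -0.013 0 0 0;0 0 0.1 0 0' 25;python3 -m inch '0 0 0.2 0 0;0 0 0.13 0 0;0 0 0.06 0 0;0 0 0 0 0;0 0 0 0 0;0 0 0 0 0;0 0 0 0 0;0 0 0 0 0' 25
cat >> h.py <<'E'
def tchk(col,x,y,yaw):
    go(x,y,.0119,yaw); c=capture("wrist"); a=np.radians(yaw); R=np.array([[np.cos(a),-np.sin(a)],[np.sin(a),np.cos(a)]])
    n=(R@[.03,0]+[x,y]); h=blob(c,col,n,.01); t=h[:,1].min(); print("seen far edge",h[h[:,1]<t+5].tolist())
    for q in ([.052,.036],[.052,-.036]): print("expected",proj(c,np.array([[*(R@q+[x,y]),.008]])).round(1))
    h=blob(c,col,n,.01)
E
python3 - <<'E'
from h import *
tchk("green",.6309,-.232,9.3)
E
```

```text
time_s: 26.85
tcp_pos: [0.6327, -0.2342, 0.0981]
eef_rot: [180.0, -0.1, 9.2]
contact_force: [0.0, 0.1, -1.3]
gripper_width: 0.0276
gripper_force: 25.0
time_s: 27.85
tcp_pos: [0.632, -0.2343, 0.0399]
eef_rot: [180.0, -0.0, 9.1]
contact_force: [-0.5, 0.7, -1.2]
gripper_width: 0.028
gripper_force: 25.0
pose [ 0.632  -0.2343  0.0399] [ 1.8e+02 -3.0e-02  9.1e+00] t 27.85 w 0.028 j6 102.9
total tx ty tz [-0.005 -0.016  0.187] spin -0.0006 rows>= 1 1
seen far edge [[246.5, 180.5], [246.5, 179.5], [247.5, 178.5], [249.5, 177.5], [321.5, 176.5], [395.5, 176.5], [398.5, 177.5]]
expected [[246.3 177.1]]
expected [[399.7 176.5]]
```

```bash
python3 -m inch '-0.005 -0.016 0.06 0 0;0 0 0.06 0 0;0 0 0.03 0 0;0 0 0.015 0 0;0 0 0.01 0 0;0 0 0.006 0 0;0 0 0.004 0 0;0 0 0.002 0 0' 25
```

```text
time_s: 28.9
tcp_pos: [0.6309, -0.2322, 0.0122]
eef_rot: [180.0, -0.0, 9.1]
contact_force: [-2.8, 1.4, 4.2]
gripper_width: 0.0277
gripper_force: 25.0
```

```bash
python3 -m inch '0 0 0.001 0 0;0 0 0 0 0;0 0 0 0 0;0 0 0 0 0;0 0 0 0 0;0 0 0 0 0;0 0 0 0 0;0 0 0 0 0' 25
```

```text
time_s: 29.9
tcp_pos: [0.6309, -0.2322, 0.0122]
eef_rot: [180.0, -0.0, 9.1]
contact_force: [-1.6, 1.9, 6.0]
gripper_width: 0.0278
gripper_force: 25.0
```

```bash
python3 -m inch '0 0 0 0 0.4;0 0 0 0 0.5;0 0 0 0 0.5;0 0 0 0 0.5;0 0 -0.1 0 0.5;0 0 -0.3 0 0.5;0 0 -0.4 0 0.5;0 0 -0.4 0 0.5' 25
python3 - <<'E'
from h import *
c=capture("wrist"); cv2.imwrite("pics/w8.png",c["color"])
E
python3 -m inch '-0.222 0.254 -0.05 0 1;-0.222 0.254 0 0 1;-0.222 0.254 0 0 1;-0.222 0.254 0 0 1;-0.222 0.255 0 0 1;0 0 0 0.0288 1;0 0 0 0.0288 1;0 0 0 0.0288 1' 25
python3 -m inch '0 0 0 0.0288 1;0 0 0 0.0288 1;0 0 0 0.0288 1;0 0 0 0.0288 1;0 0 0 0.0288 1;0 0 0 0.0288 1;0 0 0 0.0288 1;0 0 0 0 1' 25
python3 - <<'E'
from h import *
go(.4966,-.4468,.2,85.5)
x,y,a=wfit("yellow",(.4966,-.4468)); go(x,y,.008,a)
c=capture("wrist"); cv2.imwrite("pics/w9.png",cv2.resize(c["color"][150:290,240:420],None,fx=4,fy=4))
E
```

```text
time_s: 30.9
tcp_pos: [0.6305, -0.2322, 0.1945]
eef_rot: [180.0, -0.0, 9.1]
contact_force: [1.1, 0.8, -0.7]
gripper_width: 0.0441
gripper_force: 0.0
time_s: 31.95
tcp_pos: [0.4962, -0.4471, 0.1999]
eef_rot: [180.0, -0.1, -22.4]
contact_force: [0.5, 0.1, 0.3]
gripper_width: 0.0875
gripper_force: 0.0
time_s: 32.95
tcp_pos: [0.4965, -0.4468, 0.1998]
eef_rot: [-180.0, -0.0, -94.5]
contact_force: [0.1, 0.3, 0.3]
gripper_width: 0.0877
gripper_force: 0.0
pose [ 0.4965 -0.4468  0.1998] [-1.7995e+02 -2.0000e-02 -9.4520e+01] t 32.95 w 0.0877 j6 20.8
total tx ty tz [ 0.    -0.001 -0.001] spin -0.0 rows>= 1 1
yellow [ 496.2 -445.5] 85.5 cost 0.073 blob [311.5 173.5] [344.5 243.5] rect [70. 33.] 90.0
pose [ 0.4965 -0.4467  0.1997] [-1.7996e+02 -2.0000e-02 -9.4350e+01] t 33.0 w 0.0877 j6 20.9
total tx ty tz [-0.008  0.003  1.278] spin 0.0004 rows>= 4 1
```

View pics/w8.png

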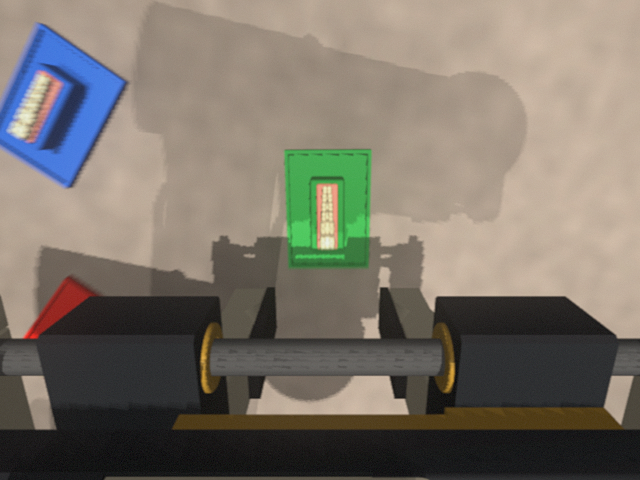

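View pics/w9.png

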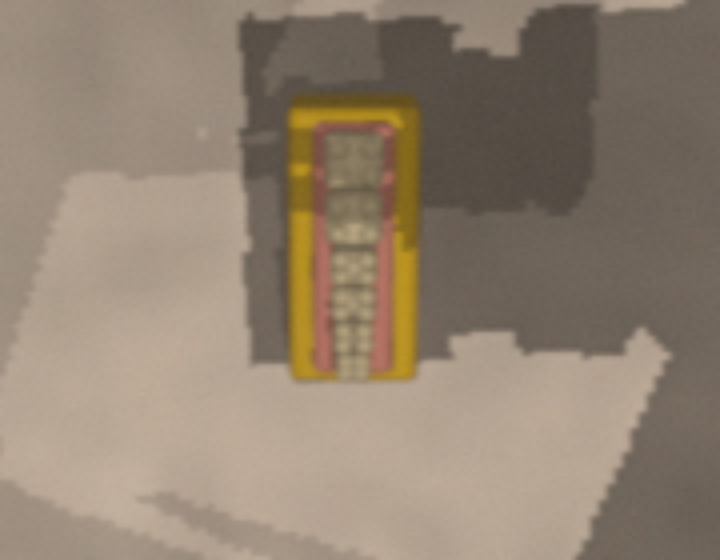

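Green is centred in its tray. The yellow cast lies square under the tool, crop corners (290,108) to (417,381), so I'll grasp it.

```bash
python3 -m inch '-0.004 0.002 0 0.0004 1;0 0 0.3 0 1;0 0 0.3 0 1;0 0 0.3 0 1;0 0 0.2 0 1;0 0 0.12 0 1;0 0 0.058 0 1;0 0 0 0 1' 25 && python3 -m inch '0 0 0 0 0;0 0 0 0 0;0 0 0 0 0;0 0 0 0 0;0 0 0 0 0;0 0 0 0 0;0 0 0 0 0;0 0 -0.1 0 0' 25; python3 -m inch '0 0 -0.25 0 0;0 0 -0.3 0 0;0 0 -0.15 -0.026 0;0 0 0 -0.026 0;0 0 0 -0.026 0;0 0 0 -0.026 0;0 0 0 -0.026 0;0 0 0 -0.026 0' 25; python3 -m inch '0 0 0 -0.0257 0;0 0 0 0 0;0 0 0 0 0;0 0 0 0 0;0 0 0 0 0;0 0 0 0 0;0 0 0 0 0;0 0 0 0 0' 25
python3 - <<'E'
from h import *
go(.6218,.242,.128,-29.1)
E
```

```text
time_s: 34.05
tcp_pos: [0.4964, -0.4462, 0.0075]
eef_rot: [-180.0, -0.0, -94.7]
contact_force: [-0.2, -0.3, -0.2]
gripper_width: 0.0878
gripper_force: 0.0
time_s: 35.05
tcp_pos: [0.4951, -0.4455, 0.0214]
eef_rot: [179.8, 0.1, -94.8]
contact_force: [0.5, -0.8, -0.9]
gripper_width: 0.0277
gripper_force: 25.0
time_s: 36.05
tcp_pos: [0.4962, -0.4461, 0.1284]
eef_rot: [-180.0, -0.0, -38.3]
contact_force: [0.2, -0.1, -0.7]
gripper_width: 0.0277
gripper_force: 25.0
time_s: 37.05
tcp_pos: [0.4962, -0.4461, 0.1272]
eef_rot: [180.0, 0.0, -29.3]
contact_force: [0.2, -1.0, -1.2]
gripper_width: 0.0277
gripper_force: 25.0
pose [ 0.4962 -0.4461  0.1272] [180.     0.   -29.33] t 37.05 w 0.0277 j6 85.9
total tx ty tz [-1.517 -4.409 -0.005] spin -0.0006 rows>= 12 1
```

```bash
python3 -m inch '-0.05 -0.145 0 -0.0006 0;-0.11 -0.32 0 0 0;-0.11 -0.32 0 0 0;-0.11 -0.32 0 0 0;-0.11 -0.32 0 0 0;-0.11 -0.32 0 0 0;-0.11 -0.32 0 0 0;-0.11 -0.32 0 0 0' 25; python3 -m inch '-0.11 -0.32 0 0 0;-0.11 -0.32 0 0 0;-0.11 -0.32 0 0 0;-0.11 -0.32 0 0 0;-0.11 -0.32 0 0 0;-0.11 -0.32 0 0 0;-0.037 -0.104 0 0 0;0 0 0.1 0 0' 25; python3 -m inch '0 0 0.2 0 0;0 0 0.2 0 0;0 0 0.08 0 0;0 0 0 0 0;0 0 0 0 0;0 0 0 0 0;0 0 0 0 0;0 0 0 0 0' 25
python3 - <<'E'
from h import *
tchk("yellow",.6218,.242,-29.1)
E
```

```text
time_s: 38.05
tcp_pos: [0.5627, -0.0713, 0.1276]
eef_rot: [-180.0, -0.0, -29.1]
contact_force: [0.7, -0.6, -1.4]
gripper_width: 0.0282
gripper_force: 25.0
time_s: 39.05
tcp_pos: [0.6193, 0.2443, 0.1127]
eef_rot: [-179.9, -0.1, -29.0]
contact_force: [-0.3, -0.5, -1.4]
gripper_width: 0.0278
gripper_force: 25.0
time_s: 40.05
tcp_pos: [0.6193, 0.2426, 0.0407]
eef_rot: [-180.0, -0.0, -29.1]
contact_force: [0.4, -0.2, -0.2]
gripper_width: 0.0275
gripper_force: 25.0
pose [0.6193 0.2426 0.0407] [-1.7997e+02 -1.0000e-02 -2.9100e+01] t 40.05 w 0.0275 j6 22.7
total tx ty tz [ 0.017 -0.005  0.192] spin -0.0 rows>= 1 1
seen far edge [[249.5, 168.5], [251.5, 167.5], [354.5, 167.5], [401.5, 168.5], [403.5, 169.5]]
expected [[250.  168.7]]
expected [[403.8 168.7]]
```

```bash
python3 -m inch '0.017 -0.005 0.06 0 0;0 0 0.06 0 0;0 0 0.035 0 0;0 0 0.018 0 0;0 0 0.01 0 0;0 0 0.006 0 0;0 0 0.004 0 0;0 0 0.002 0 0' 25
```

```text
time_s: 41.1
tcp_pos: [0.6218, 0.2419, 0.0112]
eef_rot: [-180.0, -0.0, -29.1]
contact_force: [-0.9, 0.4, 2.0]
gripper_width: 0.0275
gripper_force: 25.0
```

```bash
python3 -m inch '0 0 0.001 0 0;0 0 0 0 0;0 0 0 0 0;0 0 0 0 0;0 0 0 0 0;0 0 0 0 0;0 0 0 0 0;0 0 0 0 0' 25
```

```text
time_s: 42.1
tcp_pos: [0.6218, 0.2419, 0.0112]
eef_rot: [-180.0, -0.0, -29.1]
contact_force: [-1.6, -0.4, 6.3]
gripper_width: 0.028
gripper_force: 25.0
```

```bash
python3 -m inch '0 0 0 0 0.4;0 0 0 0 0.5;0 0 0 0 0.5;0 0 0 0 0.5;0 0 -0.1 0 0.5;0 0 -0.3 0 0.5;0 0 -0.4 0 0.5;0 0 -0.4 0 0.5' 25; python3 -m inch '-0.2 -0.35 0 0 0.5;-0.2 -0.35 0 0 0.5;-0.2 -0.35 0 0 0.5;-0.2 -0.35 0 0 0.5;0 0 0 0 0.5;0 0 0 0 0.5;0 0 0 0 0.5;0 0 0 0 0.5' 25
python3 - <<'E'
from h import *
c=capture("top"); cv2.imwrite("pics/end.png",cv2.resize(c["color"][140:360,90:560],(800,374)))
E
```

```text
time_s: 43.1
tcp_pos: [0.6217, 0.2417, 0.1939]
eef_rot: [-180.0, -0.0, -29.1]
contact_force: [1.1, 0.8, -0.1]
gripper_width: 0.0439
gripper_force: 0.0
time_s: 44.1
tcp_pos: [0.6195, 0.4826, 0.1918]
eef_rot: [-180.0, -0.0, -29.2]
contact_force: [-0.1, -0.5, -0.5]
gripper_width: 0.0437
gripper_force: 0.0
```

View pics/end.png

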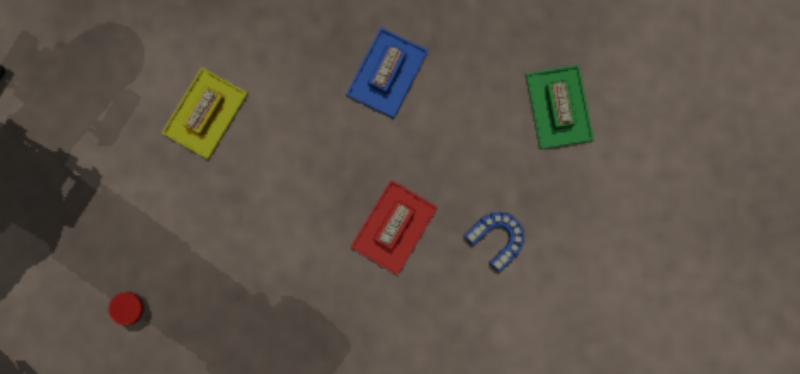

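All four casts sit centred, teeth up, in their own trays: yellow (204,112), blue (387,72), green (560,106) and red (394,228). The arch and jar haven't moved, so I'm handing in.

```bash
python3 -c "from plant import close_job; print(close_job())"
```

```text
the job is handed in; nothing more can be done
None
```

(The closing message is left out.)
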